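Load the lockable paper-roll stand and hold its key turned

TASK

Please reload the lockable roll stand: slide the new paper roll onto the upright spindle until it stands right down on the flange and let go of it. Then take the round-headed key from the key block, push it fully home in the stand's lock, turn it clockwise a quarter turn as far as it goes, and finish while still holding the key turned against its spring, so that the catches stay drawn in while I put the cap on. Leave the T-headed key, the cap, the empty core and the loose lemon where they are.

Things in the scene. Friction and masses are not known exactly. Their poses are not given: they have to be found in the camera images.
- paper_roll: New roll of white paper, standing upright: 64 mm in diameter, 100 mm tall, about 140 g, with a round bore 36 mm wide right through it (brown cardboard core). Origin: centre of its underside; z up along its axis.
- roll_stand: Fixed stand: oak base 120 (x) x 250 (y) x 16 mm; steel spindle towards its +y end, round steel lock housing (53 mm in diameter, brass plug) towards its -y end, 150 mm apart between centres. Origin: underside centre; z up. At rest the keyway's long side lies along the stand's x axis.
- spindle_seat (a point): Centre of the top of the spindle's flange (72 mm in diameter), where the roll's underside comes to rest, 22 mm above the worktop. The spindle is 30 mm in diameter and rises 116 mm above the flange, narrowing to about 20 mm over its last 26 mm; two small brass catches in its neck stay within its 30 mm width.
- spindle_top (a point): Tip of the spindle, 138 mm above the worktop, 16 mm above the top of a seated roll.
- lock_face (a point): Centre of the lock's level face, 66 mm above the worktop: mouth of the keyway, on the turning axis. Axes as the stand's. Keyway: straight down, 16.6 (x) by 7.6 mm (y). Sprung sticky pins in its sides (10 and 18 mm down) and a sprung bolt at the bottom resist the key with up to about 15 N; the bolt (3 N) lifts it when not pressed: press steadily, wiggle if it sticks.
- lock_plug (a joint): Angle of the lock plug, rad: 0 at rest, growing clockwise seen from above to its stop at 1.40 (80 degrees). Blocked until the key is home (collar within about 2 mm of the face). A spring turns it back when let go (0.04 N m at rest, 0.085 at the stop). The key has up to 0.15 rad of play, so it must turn that much farther than the plug. Turning it draws in the catches.
- key_round: The lock's key: round black head, standing blade down and upright in one of the key block's two slots, 45 g. Origin: underside of its round collar (22 mm in diameter, 5 mm thick), which rests on the block's top and, with the key fully home, on the lock's face. x along the blade's width and the head's flat, y across their thickness, z up.
- key_round_head (a point): Centre of the round head, 29 mm above the key's origin: a flat disc 33 mm in diameter, 9 mm thick along the key's y axis (pinch it there).
- key_round_tip (a point): Tip of the blade, 34 mm below the key's origin. The blade is 15 mm (x) by 6 mm (y), its last 8 mm tapered to 7 by 2 mm; it fits the lock either way round (half turn).
- key_tee: Another key, for something else: same make, but with a T-shaped black head, a bar 48 mm wide, 9 mm thick and 18 mm tall (top 32 mm above its origin), and a 19 mm blade that does not fit this lock. Stands in the key block's other slot; to be left there. Origin as for the round key.
- key_block: Fixed oak key block, 130 (x) x 46 (y) x 42 mm high; its two slots lie 66 mm apart along its x axis, each 20.6 (x) x 7.6 mm (y) and 36 mm deep. Either key may be in either slot. Origin: underside centre.
- empty_core: Empty brown cardboard tube of the old roll, 41 mm in diameter, 100 mm tall, standing behind the work; leave it.
- lock_cap: Steel cap of the stand, 50 mm in diameter, 38 mm tall, with a knob on top, standing behind the work; leave it.
- loose_lemon: A lemon lying loose behind the work, 72 x 55 x 56 mm; leave it.
Not all that is in view belongs to the job. Of the things like the paper_roll, leave any that is purple; of the rest the larger one is meant.

How it is judged:
By the outcome, as a careful person would: the job done as asked, in the order asked, and still so for the second after the job is handed in, while the arm keeps its last pose, push and grip.
It also fails if it takes over 72 s, if anything falls off the work surface, if the arm or the gripper's body presses on something with over 40 N, if the wrist force passes 120 N, or if a joint passes its speed limit or range.

ROBOT

A 7-joint arm with a two-finger parallel gripper is mounted at the origin on a cart in front of the work surface, level with it; the furniture and walls round the work are solid. World frame = base frame: x ahead of the robot, y to its left, z up, the work surface at z = 0. Lengths are in m, angles in rad, forces in N, time in s.
With the tool pointing down it reaches from about 0.4 to 0.85 m from the base axis. Payload 6.9 kg.
Tool frame: the origin (TCP) lies midway between the tips of the shut fingers; the grasp point (between the pads) lies behind it (ctrl.pinch_z is the z of the grasp point in the tool frame, in m); z points along the fingers, y is the line along which they close (so a half turn about z gives the same grasp; the last joint's range is limited). The gripper opens to 85 mm and grips with 20 to 120 N. Pads are 22 mm wide; open, the fingers measure 114 mm over their backs; the gripper's body (76 mm by 85 mm) begins 54 mm behind the grasp point. The pads swing forward as they close: fully open they stand 13 mm farther back than shut.
Start: joints at [-1.212, 0.507, -0.238, 1.5, 0.126, 1.149, -0.155], TCP at [0.156, 0.605, 0.231] pointing down, gripper open.
Joint ranges: [-3.08, 3.08], [-0.24, 2.05], [-1.43, 1.35], [0, 2.5], [-1.52, 4.66], [0.17, 1.96], [-2.89, 2.89]. Speed limits (rad/s): [2.39, 2.39, 3.14, 3.14, 3.14, 3.14, 3.14].

INTERFACE

Orientations are given as a unit quaternion [w, x, y, z].
In Python, from station import ctrl, get_state, vision, ticket, models gives the robot as it stands. Calls block until the motion is done:
- ctrl.movep(position, orientation): joint-space move of the TCP to a pose.
- ctrl.movel(position, frame=None, max_speed=0.15): straight line of the TCP; frame=None keeps the orientation; max_speed is the mean speed in m/s.
- ctrl.set_joints(angles): joint-space move.
- ctrl.ungrasp() and ctrl.close_gripper(force=None): open the fingers fully, or close them until they stop; force is the grip in N (None keeps the last).
- ctrl.pause(seconds).
- ctrl.ik(position, orientation): joint angles nearest the present ones, or None.
- get_state(): the state.
- vision.grab_frame(name): name is "scene" or "top" or "wrist"; returns (picture, depth): 384x512x3 uint8, blue, green, red; 384x512 float32, m along the optical axis (not along the pixel's ray), 0 where there is no reading.
- vision.camera_info(name): a dict with "mtx" (3x3 intrinsics, pixels), "R" (3x3) and "t" (3): a world point X has camera coordinates R X + t; the wrist camera has in their place "hand_eye" (4x4, takes a point from camera to tool coordinates, whose origin is the TCP and whose axes are the flange's). Camera axes: x right, y down, z forward; pixel columns grow to the right and rows downward; lengths in m; the calibration is good to about 2 mm. A picture is of the moment at which its call begins: read the wrist's pose just before it. camera_info takes no time and is no camera call.
A pose or a line that the arm cannot do raises ctrl.Unreachable and nothing moves.
- ticket.close_job(): hands the job in; it is judged then, once.
Trained networks look in the newest picture that a camera, given by its name, has taken for a name from the list of things; names that differ only in an ending like _2 or _b are one class to them, and where a whole thing is asked for, a point or a joint stands for the part that bears it (a point fixed in the world has none). Each returns a list of dicts, best first, with "p" (0 to 1); they miss things now and then, are a little off and sometimes report something else, mostly with a low value. They report only what shows in the picture. A call takes as long as a camera call. They do not tell look-alikes from the thing itself.
- models.recognise(camera, target): "point" ([column, row] in pixels, amid what is visible of it).
- models.masks_of(camera, target): "mask" (384x512 bool, what is visible of it) and "point" ([column, row] in pixels, amid what is visible of it).
The state is a dict: "time": time; "qpos": joint angles; "qd": joint speeds; "tau": joint torques, N m; "tcp_pos": TCP position; "eef_rot": TCP orientation; "contact_force": force on the tool from outside, world axes, zero at the start; "wrist_torque": the same for the moment, N m; "width": finger opening in m; "gripper_force": force on a finger pad.
Only numpy, scipy, OpenCV 4.12 (cv2) and the standard library are available. Lean on these libraries where they do the work, as an engineer would, in place of code of your own. Each camera call takes 0.05 s, during which the arm holds its last target. There are 200 camera calls.

## Working session

There is one attempt and no reset: what is moved stays moved. The work goes in short steps, each a Python script; the robot and the scene stay as the last script left them, time stands still between calls to the robot, and variables do not carry over. Pictures are saved under pics/ and viewed, at most 10 in all, crops included, and the job is handed in when it is done.

```bash
ls; mkdir -p pics; cat > h.py <<'E'
import numpy as np, cv2
from station import ctrl, get_state, vision, ticket, models
from scipy.spatial.transform import Rotation as Rn
def world(cam, depth, mask=None):
    """points of every masked pixel in world (fixed cameras)"""
    c=vision.camera_info(cam); K=np.array(c["mtx"])
    m=(depth>0) if mask is None else (mask&(depth>0))
    v,u=np.nonzero(m); z=depth[v,u]
    P=np.c_[(u-K[0,2])/K[0,0]*z,(v-K[1,2])/K[1,1]*z,z]
    return P,(v,u)
def fixed(cam,depth,mask=None):
    P,px=world(cam,depth,mask); c=vision.camera_info(cam)
    return (P-np.array(c["t"]))@np.array(c["R"]),px
def wristT(st):
    q=st["eef_rot"]; T=np.eye(4); T[:3,:3]=Rn.from_quat(np.r_[q[1:],q[0]]).as_matrix(); T[:3,3]=st["tcp_pos"]; return T
def wrist(depth,st,mask=None):
    P,px=world("wrist",depth,mask); T=wristT(st)@np.array(vision.camera_info("wrist")["hand_eye"])
    return P@T[:3,:3].T+T[:3,3],px
def quat(yaw):
    "tool down, tool y axis at angle yaw+90deg from world x: Rz(yaw)*Rx(pi)"
    q=(Rn.from_euler('z',yaw)*Rn.from_euler('x',np.pi)).as_quat(); return np.r_[q[3],q[:3]]
E
python3 - <<'E'
from h import *
st=get_state(); print({k:np.round(v,3) for k,v in st.items()}, ctrl.pinch_z)
ims=[]
for cam in ("scene","top"):
    p,d=vision.grab_frame(cam); cv2.imwrite(f"pics/{cam}0.png",p)
    np.save(f"{cam}0.npy",d)
    for n in "paper_roll roll_stand key_round key_round_head key_tee key_block lock_plug empty_core lock_cap loose_lemon".split():
        for r in models.masks_of(cam,n):
            if r["p"]<.25: continue
            X,_=fixed(cam,d,r["mask"])
            print(cam,n,round(r["p"],2),np.round(r["point"]),r["mask"].sum(),np.round(np.percentile(X,[3,50,97],axis=0),3).tolist() if len(X) else None)
E
```

```text
pics
{'time': np.float64(0.0), 'qpos': array([-1.213,  0.508, -0.237,  1.501,  0.126,  1.149, -0.155]), 'qd': array([-0.001, -0.002, -0.   , -0.001, -0.001, -0.001,  0.002]), 'tau': array([ 0.0000e+00, -6.2059e+01, -2.1870e+00, -2.4965e+01,  1.3000e-02,
        1.2000e-02, -0.0000e+00]), 'tcp_pos': array([0.156, 0.605, 0.23 ]), 'eef_rot': array([-0.   ,  0.126,  0.992, -0.001]), 'contact_force': array([0.41 , 0.465, 1.086]), 'wrist_torque': array([-0.039,  0.015,  0.024]), 'gripper_force': np.float64(0.0), 'width': np.float64(0.085)} -0.0187
scene paper_roll 0.97 [162. 191.] 684 [[0.334, 0.271, 0.004], [0.356, 0.282, 0.062], [0.389, 0.325, 0.101]]
scene paper_roll 0.54 [189. 169.] 60 [[0.504, 0.403, 0.064], [0.525, 0.431, 0.076], [0.547, 0.449, 0.08]]
scene paper_roll 0.37 [285. 265.] 116 [[0.412, -0.279, 0.047], [0.423, -0.275, 0.072], [0.438, -0.271, 0.088]]
scene roll_stand 0.59 [252. 219.] 2191 [[0.461, -0.085, 0.004], [0.518, 0.03, 0.017], [0.594, 0.138, 0.114]]
scene key_round 0.43 [287. 267.] 146 [[0.412, -0.28, 0.044], [0.423, -0.275, 0.067], [0.439, -0.264, 0.087]]
scene key
[... 1839 characters left out ...]
 3094 [[0.47, -0.07, 0.013], [0.534, 0.044, 0.018], [0.602, 0.158, 0.093]]
top lock_plug 0.7 [272. 201.] 125 [[0.535, -0.045, 0.02], [0.553, -0.03, 0.066], [0.568, -0.013, 0.071]]
top empty_core 0.47 [157. 183.] 277 [[0.601, 0.307, 0.001], [0.622, 0.329, 0.057], [0.64, 0.346, 0.102]]
top lock_cap 0.62 [249. 207.] 3176 [[0.47, -0.07, 0.012], [0.534, 0.044, 0.018], [0.601, 0.161, 0.08]]
top lock_cap 0.57 [185. 177.] 312 [[0.615, 0.211, 0.006], [0.636, 0.238, 0.048], [0.661, 0.269, 0.059]]
top lock_cap 0.46 [252. 149.] 202 [[0.698, 0.018, 0.009], [0.718, 0.04, 0.017], [0.742, 0.062, 0.04]]
top loose_lemon 0.56 [186. 178.] 293 [[0.614, 0.211, 0.032], [0.635, 0.238, 0.049], [0.658, 0.268, 0.059]]
```

```bash
python3 - <<'E'
import cv2
a=cv2.imread("pics/scene0.png")[130:320,120:360];b=cv2.imread("pics/top0.png")[110:300,90:390]
a=cv2.resize(a,None,fx=1.55,fy=1.55,interpolation=2);b=cv2.resize(b,None,fx=1.41,fy=1.41*a.shape[0]/(190*1.41),interpolation=2)
cv2.imwrite("pics/c1.png",cv2.hconcat([a,b]))
E
```

```text
(no output)
```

View pics/c1.png

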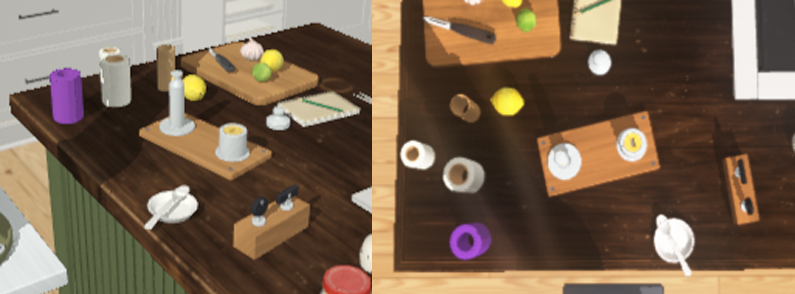

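Purple roll at (0.37,0.31) is excluded. The larger white one, 100 mm tall, stands at (0.49,0.32), with the smaller white one at (0.53,0.42). The round key is the nearer one in the block. Next I'll take close wrist views.

```bash
python3 - <<'E'
from h import *
print(np.round(vision.camera_info("wrist")["hand_eye"],3).tolist(), np.round(vision.camera_info("wrist")["mtx"],0).tolist())
for name,p,y in (("roll",(0.49,0.29,0.30),0),("stand",(0.50,0.04,0.33),0),("key",(0.44,-0.24,0.27),0)):
    best=None
    for yy in (0,np.pi/2,-np.pi/2,np.pi):
        q=ctrl.ik(p,quat(yy))
        if q is not None:
            c=np.abs(np.array(q)-get_state()["qpos"]).max()
            if best is None or c<best[0]: best=(c,yy,q)
    ctrl.movep(p,quat(best[1])); ctrl.pause(0.3); st=get_state()
    print(name,best[1],np.round(st["qpos"],2),round(st["time"],1))
    im,d=vision.grab_frame("wrist"); cv2.imwrite(f"pics/w_{name}.png",im); np.save(f"w_{name}.npy",d)
    np.savez(f"w_{name}_st.npz",tcp_pos=st["tcp_pos"],eef_rot=st["eef_rot"])
E
python3 - <<'E'
import cv2
cv2.imwrite("pics/c2.png",cv2.hconcat([cv2.resize(cv2.imread(f"pics/w_{n}.png"),(400,300)) for n in("stand","key")]))
E
```

```text
[[0.0, -0.95, -0.311, 0.08], [1.0, 0.0, 0.0, 0.0], [-0.0, -0.311, 0.95, -0.143], [0.0, 0.0, 0.0, 1.0]] [[316.0, 0.0, 252.0], [0.0, 316.0, 185.0], [0.0, 0.0, 1.0]]
roll 1.5707963267948966 [-0.68  0.37  0.15  1.54 -0.06  1.24 -0.52] 3.1
stand 1.5707963267948966 [-0.31  0.25  0.24  1.64 -0.06  1.26 -0.06] 4.4
key 1.5707963267948966 [ 0.16  0.3   0.4   1.76 -0.13  1.11  0.59] 5.9
```

View pics/c2.png

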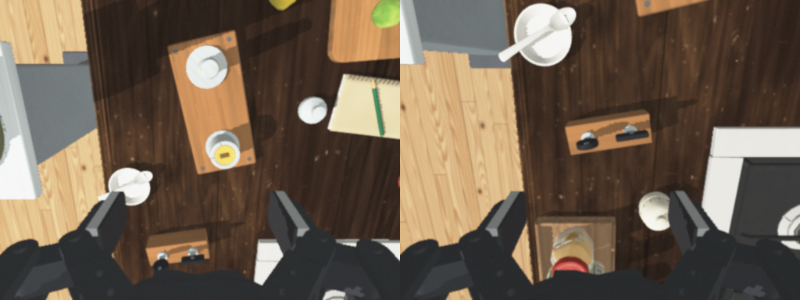

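The left view shows the stand, with spindle at about (207,67) and lock at (224,154). The right view shows the block, with the round key at (587,142) and the T key at (630,133). Next I'll fit the geometry.

```bash
cat > fit.py <<'E'
from h import *
def load(n):
    s=np.load(f"w_{n}_st.npz"); return wrist(np.load(f"w_{n}.npy"),s)
def sel(X,c,r,z0,z1):
    return X[(np.hypot(X[:,0]-c[0],X[:,1]-c[1])<r)&(X[:,2]>z0)&(X[:,2]<z1)]
def circ(P):
    c,r=cv2.minEnclosingCircle(P[:,:2].astype(np.float32)); return np.round([*c,r],4),len(P),np.round(np.median(P[:,2]),4)
def rect(P):
    r=cv2.minAreaRect((P[:,:2]*1000).astype(np.float32)); return np.round(r[0],1),np.round(r[1],1),r[2],len(P)
E
python3 - <<'E'
from fit import *
X,_=load("roll")
print("roll",circ(sel(X,(.49,.319),.05,.09,.11)), circ(sel(X,(.53,.422),.045,.07,.09)))
X,_=load("stand")
print("tip",circ(sel(X,(.53,.11),.06,.125,.15)),"flange",circ(sel(X,(.53,.11),.06,.019,.03)),"shaft",circ(sel(X,(.53,.11),.06,.04,.15)))
print("lock",circ(sel(X,(.552,-.03),.04,.058,.075)))
B=sel(X,(.53,.04),.17,.011,.02); print("base",rect(B)); 
X,_=load("key")
K=sel(X,(.46,-.255),.09,.03,.048); print("block",rect(K),np.median(K[:,2]))
for c in((.43,-.263),(.493,-.254)):
    H=sel(X,c,.032,.055,.1); print("head",rect(H),np.round(H.mean(0),4),H[:,2].max())
    H=sel(X,c,.032,.065,.1); print("head",rect(H),np.round(H.mean(0),4),H[:,2].max())
X=fixed("top",np.load("top0.npy"))[0]
print("TOP roll",circ(sel(X,(.49,.319),.05,.09,.11)),"tip",circ(sel(X,(.53,.11),.06,.125,.15)),"flange",circ(sel(X,(.53,.11),.06,.019,.03)),"lock",circ(sel(X,(.552,-.03),.04,.058,.075)))
print("base",rect(sel(X,(.53,.04),.17,.011,.02)),"block",rect(sel(X,(.46,-.255),.09,.03,.048)))
E
```

```text
roll (array([0.4872, 0.3239, 0.0327]), 1980, np.float64(0.1003)) (array([0.528 , 0.4269, 0.0251]), 1392, np.float64(0.0773))
tip (array([0.5157, 0.1159, 0.0131]), 424, np.float64(0.1375)) flange (array([0.5264, 0.1105, 0.0471]), 1654, np.float64(0.0223)) shaft (array([0.5159, 0.115 , 0.0149]), 606, np.float64(0.137))
lock (array([ 0.5485, -0.0308,  0.0263]), 1073, np.float64(0.0661))
base (array([583.8,  53.6]), array([225.3, 249.4]), 12.673503875732422, 10541)
block (array([ 458.6, -264.3]), array([130.2,  47. ]), 9.152813911437988, 3235) 0.04228409156723817
head (array([ 425.9, -269.1]), array([32.8,  9.6]), 8.60074520111084, 369) [ 0.4263 -0.2674  0.0791] 0.08910564312899494
head (array([ 425.9, -269.1]), array([32.8,  9.6]), 8.60074520111084, 338) [ 0.4264 -0.2676  0.0806] 0.08910564312899494
head (array([ 490.8, -258.7]), array([47.4,  9.6]), 8.828672409057617, 443) [ 0.4906 -0.2572  0.0713] 0.0765606738382188
head (array([ 490.8, -258.7]), array([47.4,  9.6]), 8.828672409057617, 383) [ 0.4908 -0.2576  0.0728] 0.0765606738382188
TOP roll (array([0.4912, 0.3269, 0.0328]), 294, np.float64(0.1012)) tip (array([0.5191, 0.1174, 0.0117]), 54, np.float64(0.1388)) flange (array([0.53  , 0.1103, 0.0598]), 478, np.float64(0.0219)) lock (array([ 0.5518, -0.0284,  0.0263]), 235, np.float64(0.0669))
base (array([535.1,  45.3]), array([230.5, 268. ]), 45.14528274536133, 2139) block (array([ 461.7, -260.8]), array([129.7,  46.9]), 9.613901138305664, 561)
```

Top and wrist differ by about 3 mm, so I'll find the wrist camera's lateral offset by viewing the stand at other yaws.

```bash
python3 - <<'E'
from fit import *
for n,y in (("s180",np.pi),("s0",0)):
    p=(.532,.03,.33)
    ctrl.movep(p,quat(y)); ctrl.pause(.3); st=get_state(); print(n,np.round(st["qpos"],2),round(st["time"],1))
    im,d=vision.grab_frame("wrist"); cv2.imwrite(f"pics/w_{n}.png",im); np.save(f"w_{n}.npy",d)
    np.savez(f"w_{n}_st.npz",tcp_pos=st["tcp_pos"],eef_rot=st["eef_rot"])
def cen(P,n=2):  # robust: trimmed enclosing circle
    return circ(P)
for n in("stand","s180","s0"):
    X,_=load(n); T=sel(X,(.517,.116),.03,.135,.142)
    print(n,"lock",circ(sel(X,(.549,-.03),.035,.06,.072)),"tip",circ(T),np.round(T.mean(0),4))
E
```

```text
s180 [-0.09  0.29 -0.01  1.57  0.    1.28  1.46] 7.4
s0 [-0.09  0.29 -0.02  1.57  0.    1.28  1.46] 8.0
stand lock (array([ 0.5491, -0.0309,  0.0263]), 1048, np.float64(0.0661)) tip (array([0.5165, 0.1149, 0.0114]), 407, np.float64(0.1375)) [0.5165 0.1151 0.1376]
s180 lock (array([ 0.5486, -0.0305,  0.0265]), 1163, np.float64(0.0661)) tip (array([0.5161, 0.1155, 0.0116]), 359, np.float64(0.1377)) [0.5156 0.1152 0.1376]
s0 lock (array([ 0.5489, -0.0304,  0.0264]), 1167, np.float64(0.0661)) tip (array([0.5159, 0.1156, 0.0115]), 355, np.float64(0.1376)) [0.5157 0.1153 0.1376]
```

```bash
cat >> h.py <<'E'
def yawnow():
    T=wristT(get_state()); return np.degrees(np.arctan2(T[1,0],T[0,0]))
def rep(s=""):
    t=get_state(); print(s,"t",round(t["time"],1),"p",np.round(t["tcp_pos"],4),"yaw",round(yawnow(),1),"F",np.round(t["contact_force"],1),"M",np.round(t["wrist_torque"],2),"w",round(t["width"],4),"g",round(t["gripper_force"],1),"q7",round(t["qpos"][6],2))
E
python3 - <<'E'
from h import *
rep()
R=np.array([.4876,.324])
for y in (36,216): 
    q=ctrl.ik((*R,.16),quat(np.radians(y))); print(y,None if q is None else np.round(q,2))
for y in (9,189,102.6-90,102.6+90,102.6,90):
    q=ctrl.ik((.5488,-.0306,.1),quat(np.radians(y))); print(y,None if q is None else np.round(q,2))
ctrl.movep((*R,.16),quat(np.radians(36))); rep("hover")
ctrl.movel((*R,.057)); rep("down")
ctrl.close_gripper(30); rep("closed")
ctrl.movel((*R,.215)); rep("up")
im,d=vision.grab_frame("wrist"); cv2.imwrite("pics/g1.png",im)
E
```

```text
t 8.0 p [0.532 0.03  0.33 ] yaw -180.0 F [ 0.6 -0.1 -0.2] M [-0.    0.   -0.04] w 0.0851 g 0.0 q7 1.46
36 [-0.88  0.54  0.4   1.72 -0.25  0.94 -1.33]
216 [-0.48  0.51 -0.23  1.71  0.14  0.94  1.44]
9 [-0.35  0.6   0.57  1.88 -0.44  0.79 -0.96]
189 [ 0.02  0.53 -0.02  1.87  0.02  0.74  1.72]
12.599999999999994 [-0.34  0.59  0.56  1.88 -0.43  0.79 -0.91]
192.6 [ 0.03  0.53 -0.03  1.87  0.02  0.74  1.78]
102.6 [-0.14  0.54  0.23  1.88 -0.18  0.74  0.41]
90 [-0.17  0.55  0.28  1.88 -0.21  0.75  0.22]
hover t 10.4 p [0.4879 0.3236 0.1602] yaw 36.0 F [0.  0.2 0.5] M [-0.   -0.01  0.04] w 0.0853 g 0.0 q7 -1.33
down t 11.2 p [0.4882 0.3241 0.0577] yaw 36.0 F [-0.3 -0.6  1.2] M [-0.    0.03 -0.05] w 0.0853 g 0.0 q7 -1.27
closed t 11.6 p [0.4883 0.3243 0.0583] yaw 36.0 F [-0.8 -0.2  6.2] M [-0.04  0.25 -0.03] w 0.0628 g 32.4 q7 -1.27
up t 12.8 p [0.487  0.3238 0.214 ] yaw 36.0 F [-0.1 -0.  -2.6] M [-0.   -0.02 -0.02] w 0.063 g 33.3 q7 -1.35
```

```bash
python3 - <<'E'
from h import *
st=get_state(); im,d=vision.grab_frame("wrist"); 
X,px=wrist(d,st); t=st["tcp_pos"]
hs=np.linalg.norm(X[:,:2]-t[:2],axis=1)<.045
m=hs&(X[:,2]>.247)&(X[:,2]<.268); P=X[m]; col=im[px[0][m],px[1][m]]
print(m.sum(), np.round(np.percentile(X[hs][:,2],[5,25,50,75,95]),3))
w=col.min(1)>110; P=P[w]; print(len(P),P.min(0),P.max(0),np.median(P[:,2]))
A=np.linalg.lstsq(np.c_[P[:,:2]-t[:2],np.ones(len(P))],P[:,2],rcond=None)[0]; print("plane",A)
cv2.imwrite("pics/g2.png",im)
E
```

```text
16322 [0.001 0.238 0.256 0.286 0.299]
11576 [0.45615878 0.29222993 0.24700038] [0.51872988 0.36124451 0.26406699] 0.2557080447995781
plane [-0.03271777 -0.02551116  0.25562367]
```

View pics/g2.png

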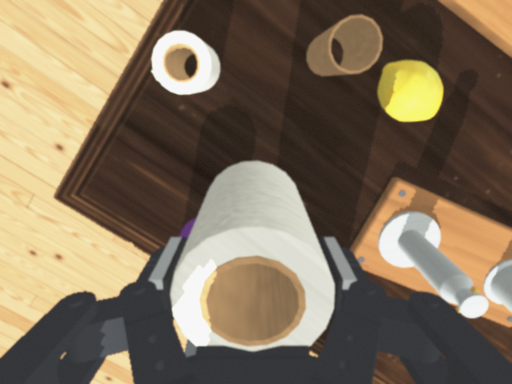

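```bash
python3 - <<'E'
from fit import *
st=get_state(); im,d=vision.grab_frame("wrist"); X,px=wrist(d,st); t=st["tcp_pos"]
m=(np.linalg.norm(X[:,:2]-t[:2],axis=1)<.036)&(X[:,2]>.2535)&(X[:,2]<.26)&(im[px[0],px[1]].min(1)>90)
r=circ(X[m]); print(r); off=r[0][:2]-t[:2]; print("off",off)
off=np.clip(off,-.002,.002)*0.5
S=np.array([.5161,.1153])-off
ctrl.movep((*S,.215),quat(np.radians(36))); rep("above")
p=get_state()["tcp_pos"]; 
ctrl.movel((*S,.185),max_speed=.06); rep("a")
ctrl.movel((*S,.13),max_speed=.06); rep("b")
im,d=vision.grab_frame("wrist"); cv2.imwrite("pics/g3.png",im)
E
```

```text
(array([0.4905, 0.3262, 0.0355]), 11710, np.float64(0.2559))
off [0.00337529 0.00242782]
above t 13.8 p [0.5151 0.1154 0.2149] yaw 36.0 F [ 0.1  0.8 -1.5] M [ 0.   -0.05 -0.01] w 0.0634 g 33.4 q7 -0.99
a t 14.4 p [0.5152 0.1143 0.1849] yaw 36.0 F [ 0.  -0.7 -1.9] M [ 0.04  0.02 -0.01] w 0.0635 g 33.3 q7 -0.97
b t 15.5 p [0.5154 0.1143 0.1303] yaw 36.0 F [ 0.5  0.4 -2.1] M [-0.05 -0.04 -0.01] w 0.0628 g 33.3 q7 -0.93
```

View pics/g3.png

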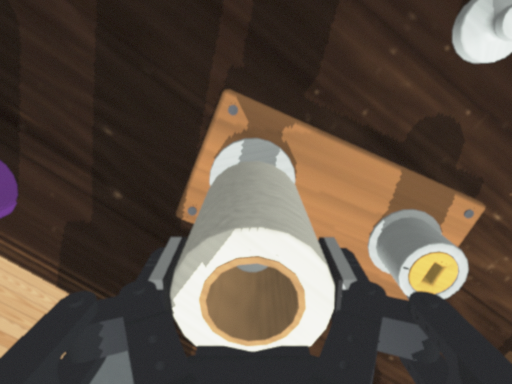

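The roll is over the spindle, whose tip shows inside the bore at about (252,264), and there is no side force. I'll continue down.

```bash
python3 - <<'E'
from h import *
S=get_state()["tcp_pos"][:2]; S=np.array([.5153,.1145])
ctrl.movel((*S,.086),max_speed=.07); rep("c")
z=.086
while z>.074:
    z-=.002; ctrl.movel((*S,z),max_speed=.03); f=get_state()["contact_force"]; 
    if f[2]>6: break
rep("seat")
im,d=vision.grab_frame("wrist"); cv2.imwrite("pics/g4.png",im)
E
```

```text
c t 16.3 p [0.5155 0.1144 0.0861] yaw 36.0 F [-0.2 -0.5 -2.8] M [ 0.01 -0.03  0.01] w 0.0629 g 33.3 q7 -0.89
seat t 17.3 p [0.5158 0.1144 0.08  ] yaw 35.9 F [-6.  -1.7 21.9] M [-0.1   1.17 -0.26] w 0.063 g 34.6 q7 -0.88
```

View pics/g4.png

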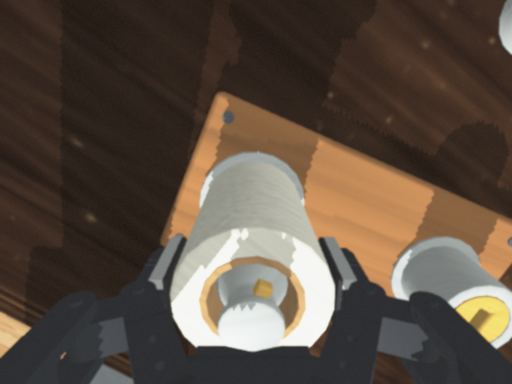

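The roll is seated: contact came at the predicted height and the spindle tip stands above the roll. I'll release it, rise, check the roll, then hover over the key with yaw 189 (two views for key accuracy).

```bash
python3 - <<'E'
from fit import *
S=get_state()["tcp_pos"]
ctrl.ungrasp(); rep("open")
ctrl.movel((S[0],S[1],.20),max_speed=.15)
ctrl.movel((S[0],S[1]-.02,.32),max_speed=.25)
def snap(n):
    ctrl.pause(.3); st=get_state(); im,d=vision.grab_frame("wrist"); cv2.imwrite(f"pics/w_{n}.png",im); np.save(f"w_{n}.npy",d); np.savez(f"w_{n}_st.npz",tcp_pos=st["tcp_pos"],eef_rot=st["eef_rot"])
snap("r2"); X,_=load("r2")
P=sel(X,(.516,.115),.045,.115,.126); print("roll",circ(P)); rep()
A=np.linalg.lstsq(np.c_[P[:,:2]-P[:,:2].mean(0),np.ones(len(P))],P[:,2],rcond=None)[0]; print("plane",A)
ctrl.movep((.43,-.262,.22),quat(np.radians(189))); snap("k2"); rep()
X,_=load("k2")
print("block",rect(sel(X,(.46,-.262),.09,.036,.046)))
for c in((.4259,-.2691),(.4908,-.2587)):
    for z in (.055,.08): 
        H=sel(X,c,.03,z,.1); print("head",rect(H),np.round(H.mean(0),4),H[:,2].max()) if len(H)>5 else 0
E
```

```text
open t 17.7 p [0.5152 0.1145 0.0777] yaw 36.0 F [-0.   0.5  0. ] M [ 0.    0.03 -0.07] w 0.0856 g 0.0 q7 -0.88
roll (array([0.5144, 0.1135, 0.0328]), 2018, np.float64(0.1222))
 t 19.7 p [0.5156 0.0945 0.3192] yaw 36.0 F [-0.1 -0.3 -0.3] M [ 0.03 -0.03 -0.02] w 0.0854 g 0.0 q7 -1.0
plane [-0.00516691 -0.00198013  0.1219146 ]
 t 22.8 p [ 0.4301 -0.2619  0.22  ] yaw -171.0 F [-0.2 -0.4 -0.5] M [-0.04  0.   -0.04] w 0.0852 g 0.0 q7 2.28
block (array([ 458.7, -263.6]), array([130.9,  46. ]), 9.338444709777832, 4081)
head (array([ 424.8, -269.1]), array([30.4,  9.3]), 9.351262092590332, 337) [ 0.4226 -0.2696  0.0838] 0.08892297737585858
head (array([ 425.6, -268.9]), array([27.8,  9.2]), 8.634932518005371, 288) [ 0.4242 -0.2693  0.0851] 0.08892297737585858
head (array([ 489.7, -258.5]), array([46.5,  8.3]), 8.80409049987793, 415) [ 0.4876 -0.2587  0.0728] 0.07586159001628501
```

View pics/w_k2.png

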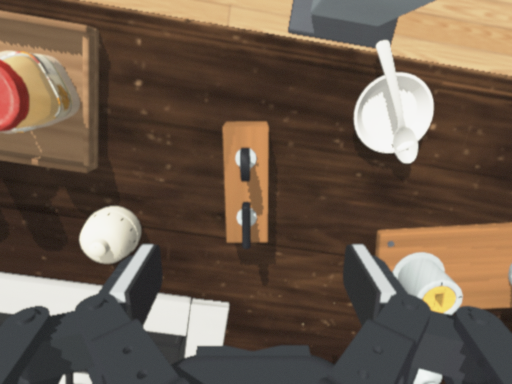

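```bash
python3 - <<'E'
from h import *
K=np.array([.4257,-.2691]); q=quat(np.radians(189.0))
ctrl.movep((*K,.13),q); ctrl.movel((*K,.0525),max_speed=.08); ctrl.pause(.2); rep("down")
ctrl.close_gripper(80); rep("closed")
p=get_state()["tcp_pos"]; print("key rel tcp",K-p[:2])
ctrl.movel((p[0],p[1],.09),max_speed=.06); rep("l1")
ctrl.movel((p[0],p[1],.17),max_speed=.12); rep("l2")
L=np.array([.5488,-.0306])
ctrl.movep((*L,.17),quat(np.radians(192.6))); ctrl.pause(.3); rep("over lock")
im,d=vision.grab_frame("wrist"); cv2.imwrite("pics/k3.png",im)
E
```

```text
down t 24.6 p [ 0.4259 -0.2692  0.0529] yaw -171.0 F [-0.3 -0.2  1.1] M [0.01 0.03 0.  ] w 0.0855 g 0.0 q7 2.34
closed t 25.3 p [ 0.4257 -0.2691  0.0526] yaw -171.0 F [0.9 0.8 2.1] M [0.06 0.04 0.04] w 0.0081 g 77.9 q7 2.34
key rel tcp [-1.79076604e-05  2.67074900e-05]
l1 t 26.0 p [ 0.4257 -0.269   0.09  ] yaw -171.0 F [-0.3  0.3  0.1] M [0.02 0.05 0.  ] w 0.0075 g 77.9 q7 2.33
l2 t 26.9 p [ 0.4253 -0.2688  0.1693] yaw -171.0 F [ 0.5 -1.   0.1] M [ 0.01  0.05 -0.  ] w 0.0078 g 77.9 q7 2.31
over lock t 28.2 p [ 0.5486 -0.0318  0.1701] yaw -167.5 F [ 0.  -0.2 -0.4] M [ 0.01  0.02 -0.02] w 0.008 g 77.9 q7 1.84
```

View pics/k3.png

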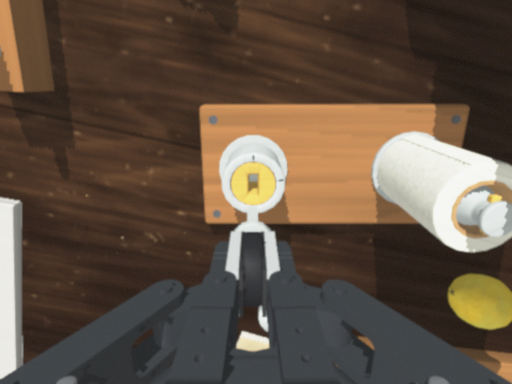

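```bash
python3 - <<'E'
from h import *
L=np.array([.5488,-.0306])
ctrl.movel((*L,.115),max_speed=.08); ctrl.pause(.2); rep("face")
ctrl.movel((*L,.1105),max_speed=.03)
z=.1105
while z>.0775:
    z-=.004; ctrl.movel((*L,z),max_speed=.03); rep(f"{z:.4f}")
    s=get_state()
    if s["contact_force"][2]>22 or np.hypot(*s["contact_force"][:2])>12: break
E
```

```text
face t 29.3 p [ 0.5491 -0.0306  0.1156] yaw -167.4 F [-0.1 -0.6 -0.7] M [-0.03  0.03  0.03] w 0.0078 g 77.9 q7 1.85
0.1065 t 29.9 p [ 0.5486 -0.0306  0.1062] yaw -167.4 F [ 0.5  0.1 -1. ] M [ 0.03 -0.03 -0.02] w 0.0074 g 77.9 q7 1.85
0.1025 t 30.1 p [ 0.5487 -0.0306  0.1023] yaw -167.4 F [-0.6 -0.2  0.1] M [-0.02 -0.02  0.02] w 0.0077 g 77.9 q7 1.85
0.0985 t 30.4 p [ 0.5489 -0.0311  0.0983] yaw -167.4 F [-0.  -1.9 -1. ] M [-0.52 -0.15 -0.08] w 0.0076 g 78.0 q7 1.85
0.0945 t 30.7 p [ 0.5492 -0.0315  0.0944] yaw -167.4 F [ 2.5 -4.7 -1.1] M [-1.27 -0.51 -0.05] w 0.0073 g 78.0 q7 1.85
0.0905 t 31.0 p [ 0.5488 -0.0308  0.0902] yaw -167.4 F [ 2.9 -3.4 -3.1] M [-0.98 -0.58  0.06] w 0.0075 g 78.0 q7 1.85
0.0865 t 31.3 p [ 0.5488 -0.0302  0.0864] yaw -167.4 F [ 2.1 -2.8 -1.6] M [-0.55 -0.49 -0.01] w 0.0076 g 78.3 q7 1.85
0.0825 t 31.6 p [ 0.5485 -0.0304  0.0826] yaw -167.4 F [-0.8 -2.8  2.2] M [-0.48  0.02  0.05] w 0.0074 g 78.9 q7 1.85
0.0785 t 31.8 p [ 0.5487 -0.0303  0.0784] yaw -167.4 F [ 0.9 -0.4 -0.3] M [-0.34 -0.36  0.02] w 0.0077 g 78.6 q7 1.85
0.0745 t 32.1 p [ 0.5491 -0.0303  0.0764] yaw -167.4 F [-5.1 -0.1 21.7] M [-0.08  0.94  0.03] w 0.0082 g 81.8 q7 1.86
```

```bash
python3 - <<'E'
from h import *
L=np.array([.5488,-.0306])
for a in (10,20,35,50,65,78,84,88,91):
    ctrl.movel((*L,.0750),frame=quat(np.radians(192.6-a))); rep(a)
    s=get_state()
    if abs(s["wrist_torque"][2])>1.2 or s["contact_force"][2]>45: break
E
```

```text
10 t 32.5 p [ 0.5492 -0.0304  0.0764] yaw -177.4 F [-2.1 -1.6 15.7] M [-0.21  0.53  0.06] w 0.0075 g 81.0 q7 1.72
20 t 32.8 p [ 0.5494 -0.0305  0.0764] yaw 172.6 F [-2.8 -2.2 15.8] M [-0.28  0.51 -0.  ] w 0.0075 g 80.9 q7 1.59
35 t 33.2 p [ 0.5495 -0.0307  0.0764] yaw 157.6 F [-2.8 -1.2 13.8] M [-0.39  0.44  0.05] w 0.0077 g 81.0 q7 1.4
50 t 33.6 p [ 0.5495 -0.0309  0.0764] yaw 142.6 F [-1.8 -1.4 15.5] M [-0.47  0.41  0.09] w 0.0076 g 81.1 q7 1.2
65 t 34.0 p [ 0.5495 -0.0311  0.0764] yaw 127.6 F [-2.5 -1.8 15.6] M [-0.52  0.47  0.11] w 0.0075 g 81.2 q7 1.01
78 t 34.4 p [ 0.5494 -0.0312  0.0764] yaw 114.6 F [-2.4 -1.8 15.9] M [-0.59  0.62  0.06] w 0.0079 g 81.3 q7 0.84
84 t 34.6 p [ 0.5492 -0.0312  0.0764] yaw 108.5 F [-2.7 -3.2 16.7] M [-0.53  0.71  0.07] w 0.0078 g 81.3 q7 0.76
88 t 34.9 p [ 0.5491 -0.0312  0.0764] yaw 104.6 F [-3.5 -3.5 16.7] M [-0.56  0.75  0.07] w 0.0081 g 81.3 q7 0.71
91 t 35.1 p [ 0.5491 -0.0312  0.0764] yaw 101.6 F [-4.2 -1.5 16.5] M [-0.55  0.8   0.38] w 0.0079 g 81.3 q7 0.67
```

```bash
python3 - <<'E'
from fit import *
ctrl.movel((.5488,-.0306,.075),frame=quat(np.radians(192.6-93))); rep(93); ctrl.pause(1.0); rep("hold")
st=get_state(); im,d=vision.grab_frame("wrist"); cv2.imwrite("pics/end.png",im)
X,_=wrist(d,st); print("roll",circ(sel(X,(.515,.114),.045,.115,.126)))
p,_=vision.grab_frame("scene"); a=cv2.resize(p[130:320,120:360],(505,400),interpolation=2)
cv2.imwrite("pics/end2.png",cv2.hconcat([a,cv2.resize(im[:,100:400],(290,400))]))
E
```

```text
93 t 35.4 p [ 0.549  -0.0311  0.0764] yaw 99.7 F [-3.6 -1.6 16.8] M [-0.54  0.82  0.69] w 0.0078 g 81.8 q7 0.65
hold t 36.4 p [ 0.549  -0.0311  0.0764] yaw 99.7 F [-3.3 -1.8 17. ] M [-0.56  0.8   0.73] w 0.0079 g 81.8 q7 0.65
roll (array([0., 0., 0.]), 0, np.float64(nan))
  return _methods._mean(a, axis=axis, dtype=dtype,
  ret = ret.dtype.type(ret / rcount)
```

View pics/end2.png

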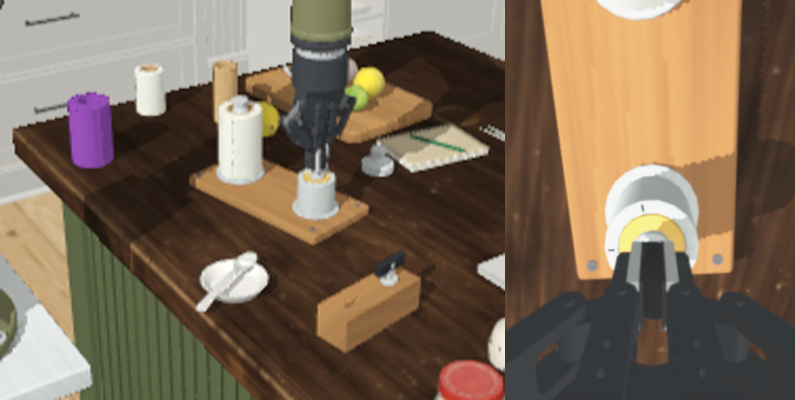

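The roll is seated on the spindle. The key is home and turned against its stop with a steady torque, the T key is still in its block, and the other items haven't moved.

```bash
python3 -c "
from station import ticket
print(ticket.close_job())"
```

```text
the job is handed in; nothing more can be done
None
```

The roll is down on the flange and released, and the round key is fully home and held turned clockwise against its stop; the job was handed in at about 36 s, with no verdict returned.

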